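# Hold the spring clip open around the recipe card

## Task

Pick up the big blue spring clip by its two handles, squeeze them so that its jaws gape fully, and hold it level and square to the recipe card with the open jaws either side of the card's free upright edge, about half-way up and an inch or so on, touching neither the card nor its stand. Finish while holding it there, in the air and squeezed open, so that I can slip a note in: do not let it close on the card and do not put it down. Do not shift the card stand, and leave the mug, the bowl and the jar alone.

Things in the scene. Friction and masses are not known exactly. Their poses are not given: they have to be found in the camera images.
- clip_center (a point): Blue spring clip (clothes-peg style, 113 mm long, about 60 g), lying at the start on its side: hinge pin upright, levers 30 mm tall swinging in the level plane. This point is on the pin axis, half-way up (15 mm above the table). x points to the black jaw tips, 57 mm ahead; the two flat handles reach 57 mm back (-x); y is the line along which handles are squeezed and jaws open; z up the pin.
- clip_mouth (a point): Middle of the clip's mouth, midway between the two jaw tips: fixed in the clip 55 mm ahead of the pin (+x of clip_center), same axes and height as clip_center.
- clip_left (a joint): Angle of the clip's +y lever, rad: 0 = jaws closed (rest), 0.30 = fully squeezed, at its stop. Both levers turn alike; each jaw tip moves out 5.5 mm per 0.1 rad. The spring needs about 3 N on each handle, 40 mm behind the pin, to start opening and 7 N to open fully; let go, it shuts.
- clip_right (a joint): Angle of the clip's -y lever, the same as clip_left.
- card_edge (a point): Point on the free upright edge of the yellow recipe card, half-way up it (100 mm above the table). The rigid card is 150 mm long, 4 mm thick, its top 170 mm and underside 28 mm above the table. x points level from this edge into the card along its length (away from the robot, within about 30 degrees of world x); y is across its thickness; z is up.
- clip: The same clip; origin on the pin axis at its lower end, 15 mm below clip_center, same axes. At rest its handles splay like a V: 50 mm over their outer faces 40 mm behind the pin, 60 mm at their ends. Squeezed fully they lie parallel, 28 mm over the outer faces, against a stop, and the jaw tips gape 34 mm.
- stand: The card with the wooden block it stands in (90 x 60 mm, 28 mm high; 0.9 kg in all, loose on the table); origin on the table under the card's centre, 75 mm in from the free edge (+x of card_edge), same axes. The card overhangs: the block begins 45 mm in from the free edge.
- mug: Pink mug, 72 mm across, 95 mm high with a side handle; origin at the centre of its underside. To be left alone.
- bowl: Small blue bowl, 104 mm across, 55 mm high; origin at the centre of its underside. To be left alone.
- jar: Amber jar with a blue lid, 72 mm across, 110 mm high; origin at the centre of its underside. To be left alone.
There are look-alikes about, which are no part of the job. Of the things like the clip, leave any that is turquoise; of the rest the smaller one is meant. Leave any pink look-alike of the stand alone.

How it is judged (in metres and radians):
On the way:
1. the clip is lifted clear of the table, squeezed open (height (world z) of clip_center above 0.045 m and value of joint each of clip_left, clip_right above 0.2 rad), for 0.2 s.
At the end, for the whole second after the job is handed in: The fingers hold the clip (over 2 N) still in the air with both levers beyond 0.2 rad, its mouth 10 to 42 mm in past the card's free edge, within 8 mm of the card's middle plane and 40 mm of half-way up, square and level within 0.25 rad, and the clip does not touch the card or stand (under 0.3 N) (value of joint each of clip_left, clip_right above 0.2 rad and x of clip_mouth in the frame of card_edge between 0.01 and 0.042 m and y of clip_mouth in the frame of card_edge between -0.008 and 0.008 m and z of clip_mouth in the frame of card_edge between -0.04 and 0.04 m and x of clip_center in the frame of card_edge below -0.009 m and angle between the x axis of clip_center and the x axis of card_edge, either way round below 0.25 rad and angle between clip_center's own z axis and vertical below 0.25 rad and contact force between clip and stand below 0.3 N and contact force between clip and the fingers above 2 N and linear speed of clip below 0.02 m/s and angle between stand's own z axis and vertical below 0.05 rad); the arm keeps its last pose, push and grip.
It fails at once if the card stand is shifted more than 20 mm (distance of card_edge from where it was at the start of the episode above 0.02 m).
It fails at once if the clip is pressed hard against the card or stand (contact force between clip and stand above 10 N).
It fails at once if the mug is shifted or tipped (distance of mug from where it was at the start of the episode above 0.03 m or angle between mug's own z axis and vertical above 0.4 rad).
It fails at once if the bowl is shifted or tipped (distance of bowl from where it was at the start of the episode above 0.03 m or angle between bowl's own z axis and vertical above 0.4 rad).
It fails at once if the jar is shifted or tipped (distance of jar from where it was at the start of the episode above 0.03 m or angle between jar's own z axis and vertical above 0.4 rad).
It also fails if it takes over 45 s, if anything falls off the work surface, if the arm or the gripper's body presses on something with over 40 N, if the wrist force passes 120 N, or if a joint passes its speed limit or range.

## Robot

A 6-joint arm with a two-finger parallel gripper is mounted at the origin on the work surface. World frame = base frame: x ahead of the robot, y to its left, z up, the work surface at z = 0. Lengths are in m, angles in degrees, forces in N, time in s.
With the tool pointing down it reaches from about 0.325 to 0.9 m from the base axis. Payload 6.1 kg.
Tool frame: the origin (TCP) lies on the centre line of the jaws, within the pads' length; the fingertips stand 19 mm ahead of it and the grasp point (between the pads) is the TCP (env.finger_overhang is the distance from the TCP to the fingertips, in m); z points along the fingers, y is the line along which they close (so a half turn about z gives the same grasp; the last joint's range is limited). The gripper opens to 87 mm and grips with 3 to 60 N. Pads are 19 mm wide; open, the fingers measure 117 mm over their backs; the gripper's body (75 mm by 190 mm) begins 51 mm behind the grasp point.
Start: joints at [56.201, 12.628, 87.462, -0, 79.91, -7.225], TCP at [0.28, 0.559, 0.242] pointing down, gripper open.
Joint ranges: [-170.65, 170.65], [-52.31, 119.04], [5.05, 147.46], [-71.25, 251.25], [11.57, 151.72], [-153.62, 153.62]. Speed limits (degrees/s): [147.25, 147.25, 172.46, 180, 180, 180].

## Interface

Orientations are given as [roll, pitch, yaw] about the fixed x, y, z axes, in that order (R = Rz(yaw) Ry(pitch) Rx(roll)).
In Python, from plant import readout, viewer, workorder, env gives the robot as it stands.
- The arm moves only by the tool move_arm, never from a script. Its argument "commands" is a list of rows, each a list of 7 numbers: the shift along the tool's x, y, z in m, then the turn, a rotation vector about the tool's x, y, z in rad, then the opening in per cent of the stroke, from 0 (shut) to 100 (fully open). A call has 1 to 12 rows; each row shifts and turns the commanded pose from where the row before left it, along the tool's axes as they then stand; what a row does not reach is not made up. A row lasts 1/12 s, in which the tool goes at most 41.7 mm and 7.16 degrees, less where a joint would pass 70% of its speed; a pose out of reach is approached as far as the arm can. A call is refused whole if a number of a shift passes 0.0417 or a number of a turn 0.125, either way. A call with a gripper value outside its range is refused whole. The fingers move at their own pace and stop on an object; "squeeze" is the grip in N (left out, the last holds). Time passes only in rows, so rows that do not move let the fingers close. It gives the time, the measured TCP pose, the force, the opening and the grip force at its end, in the units of the state.
- readout.get_state(): the state, without advancing time (a new reading comes with each control period).
- viewer.grab_frame(name): name is "scene" or "top"; returns the picture (400x640x3 uint8, blue, green, red); there is no depth.
- viewer.camera_params(name): a dict with "intrinsics" (3x3 intrinsics, pixels), "D" ([k1, k2, p1, p2, k3] as OpenCV has them; the pictures are not rectified), "T" (4x4, takes a point from camera to world coordinates). Camera axes: x right, y down, z forward; pixel columns grow to the right and rows downward; lengths in m; the calibration is good to about 2 mm. A picture is of the moment at which its call begins. camera_params takes no time and is no camera call.
- workorder.finish_job(): hands the job in; it is judged then, once.
The state is a dict: "t": time; "q": joint angles; "dq": joint speeds; "joint_torque": joint torques, N m; "position": TCP position; "tool_rot": TCP orientation; "contact_force": force on the tool from outside, world axes, zero at the start; "moment": the same for the moment, N m; "finger_gap": finger opening in m; "grasp_force": force on a finger pad.
Only numpy, scipy, OpenCV 4.12 (cv2) and the standard library are available. Lean on these libraries where they do the work, as an engineer would, in place of code of your own. Each camera call takes 0.05 s, during which the arm holds its last target. There are 200 camera calls.

## Working session

There is one attempt and no reset: what is moved stays moved. The work goes in short steps, Python scripts to look and compute and a tool call to move; the robot and the scene stay as the last step left them, time stands still between calls to the robot, and variables do not carry over. Pictures are saved under pics/ and viewed, at most 10 in all, crops included, and the job is handed in when it is done.

Besides the shell and the picture viewer there is one more tool, called after "Request:" as name([rows], argument=value, ...), one row to a line, values as JSON. move_arm: Moves the arm, as the interface text tells. Its arguments: {"type":"object","properties":{"commands":{"type":"array"},"squeeze":{"type":"number"}},"required":["commands"]}

```bash
mkdir -p pics; python3 - <<'E'
from plant import readout, viewer, env
import cv2
for n in("scene","top"):
    cv2.imwrite(f"pics/{n}0.png",viewer.grab_frame(n))
    p=viewer.camera_params(n);print(n,p)
s=readout.get_state();print(s)
E
```

```text
scene {'intrinsics': array([[475.67133941,   0.        , 325.7545978 ],
       [  0.        , 475.67133941, 193.7810557 ],
       [  0.        ,   0.        ,   1.        ]]), 'D': array([-0.11051091,  0.        ,  0.        ,  0.        ,  0.        ]), 'T': array([[-0.3528522 ,  0.60742747, -0.71170724,  1.57118895],
       [ 0.9356647 ,  0.23327748, -0.26478893,  0.35054685],
       [ 0.0051852 , -0.7593507 , -0.65066091,  0.95513596],
       [ 0.        ,  0.        ,  0.        ,  1.        ]])}
top {'intrinsics': array([[386.01962263,   0.        , 321.14763023],
       [  0.        , 386.01962263, 207.16173888],
       [  0.        ,   0.        ,   1.        ]]), 'D': array([-0.08589805,  0.        ,  0.        ,  0.        ,  0.        ]), 'T': array([[ 0.02818315, -0.99724362,  0.06863572,  0.56405361],
       [-0.99952289, -0.02898248, -0.01067792,  0.00266567],
       [ 0.01263772, -0.06830204, -0.99758464,  1.11620848],
       [ 0.        ,  0.        ,  0.        ,  1.        ]])}
{'t': 0.1, 'q': array([ 5.62012869e+01,  1.26721435e+01,  8.75184194e+01,  1.94234082e-03,
        7.99125251e+01, -7.22436207e+00]), 'dq': array([ 0.11151694, -0.15190744, -0.17185906, -0.01629095,  0.09800512,
       -0.0167145 ]), 'joint_torque': array([ 2.34937019e-03, -4.95943058e+01, -3.88520300e+01,  7.03490968e-02,
        5.14909776e-02, -7.55607289e-05]), 'position': array([0.27928839, 0.55853223, 0.24053859]), 'tool_rot': array([-1.79897971e+02, -1.48603528e-02,  1.53425294e+02]), 'contact_force': array([-0.57872453,  0.25229084,  0.29880595]), 'moment': array([-0.00868931, -0.00317197, -0.01936019]), 'grasp_force': 0.0, 'finger_gap': 0.0873393770487301}
```

View pics/scene0.png

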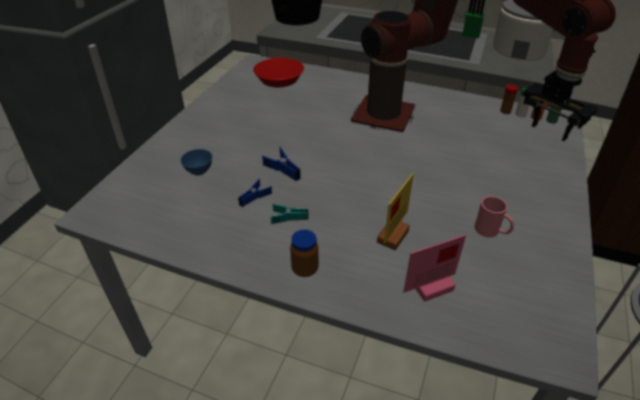

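View pics/top0.png

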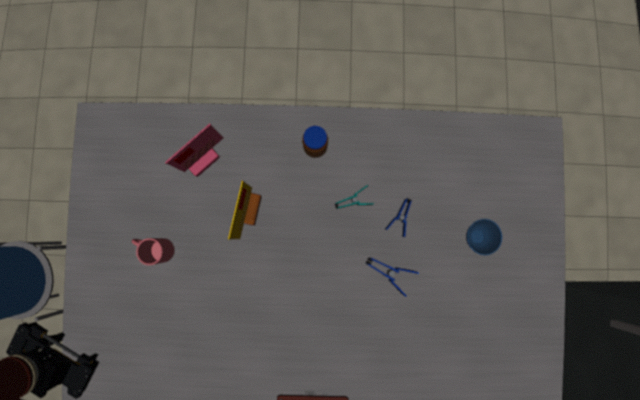

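The top picture shows two blue clips, at about (400,217) and (390,273), a turquoise one at (354,198), the yellow card at (240,210) and the pink look-alike at (195,150). The scene picture agrees. I'll enlarge the clips and the card next.

```bash
python3 - <<'E'
import cv2,numpy as np
a=cv2.imread("pics/top0.png");b=cv2.imread("pics/scene0.png")
r=lambda im,x,y,w,h,k:cv2.convertScaleAbs(cv2.resize(im[y:y+h,x:x+w],None,fx=k,fy=k,interpolation=cv2.INTER_CUBIC),alpha=2)
A=np.hstack([r(a,355,190,66,110,5),r(a,220,170,50,110,5)[:, :]])
B=np.hstack([r(b,230,140,80,75,4),r(b,370,170,50,75,4)[:, :]])
W=max(A.shape[1],B.shape[1]);print(A.shape,B.shape)
cv2.imwrite("pics/cropA.png",A);cv2.imwrite("pics/cropB.png",B)
E
```

```text
(550, 580, 3) (300, 520, 3)
```

View pics/cropA.png

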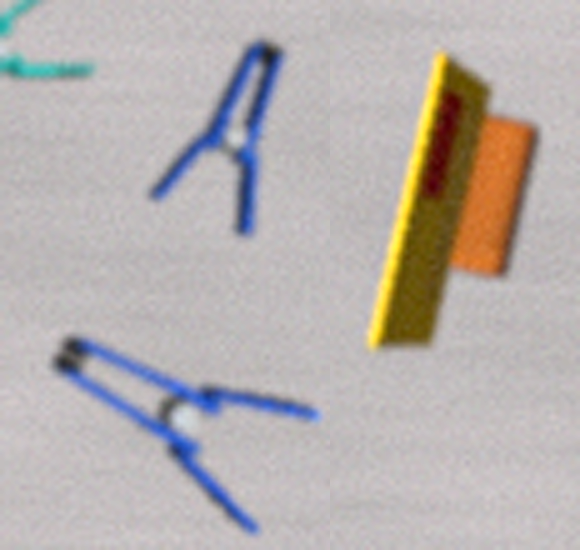

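View pics/cropB.png

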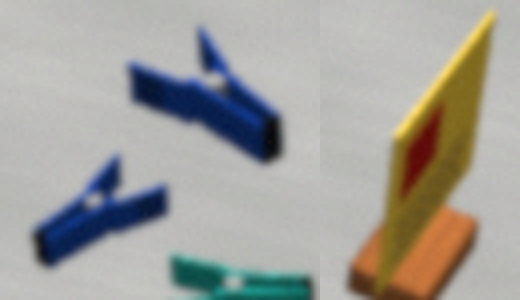

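The smaller blue clip is the upper one in the top picture. Its tip is near (408,200) and its handle ends near (386,229) and (404,236). The yellow card's top edge runs from (242,181) to (229,239), with the free edge at the lower (robot) end. Next I'll fit both poses.

```bash
cat > h.py <<'E'
import numpy as np,cv2
from scipy.optimize import least_squares
from plant import viewer
P={n:viewer.camera_params(n) for n in("scene","top")}
def proj(n,X):
    p=P[n];Ti=np.linalg.inv(p["T"])
    return cv2.projectPoints(np.array(X,float).reshape(-1,1,3),cv2.Rodrigues(Ti[:3,:3])[0],Ti[:3,3],p["intrinsics"],p["D"])[0][:,0]
def ray(n,uv,z):
    p=P[n];q=cv2.undistortPoints(np.array([[uv]],float),p["intrinsics"],p["D"])[0,0]
    d=p["T"][:3,:3]@[*q,1];o=p["T"][:3,3];return o+d*(z-o[2])/d[2]
def fit(pts,x0):
    def f(v):
        c,s=np.cos(v[2]),np.sin(v[2]);r=[]
        for n,m,uv in pts: r+=list(proj(n,[c*m[0]-s*m[1]+v[0],s*m[0]+c*m[1]+v[1],m[2]])[0]-uv)
        return np.array(r)
    r=least_squares(f,x0,loss="soft_l1");return r.x,r.fun.reshape(-1,2)
E
python3 - <<'E'
from h import *
np.set_printoptions(precision=4,suppress=True)
A=lambda X,Y,x0,y0,k:np.array([(X+.5)/k-.5+x0,(Y+.5)/k-.5+y0])
t=lambda X,Y:A(X,Y,355,190,5)
tc=lambda X,Y:A(X-330,Y,220,170,5)
s=lambda X,Y:A(X,Y,230,140,4)
sc=lambda X,Y:A(X-320,Y,370,170,4)
def show(nm,pts,x0):
    for sub in("top","scene","all"):
        q=[p for p in pts if sub in("all",p[0])]
        x,r=fit(q,x0);print(nm,sub,x[:2],np.degrees(x[2]),"\n",r.round(1).tolist())
clip=[("top",(57,0,30),t(269,44)),("top",(-57,28.5,30),t(154,194)),("top",(-57,-28.5,30),t(245,233)),("top",(0,0,28),t(235,137)),
("scene",(-57,28.5,30),s(167,187)),("scene",(-57,-28.5,30),s(117,155)),("scene",(57,0,30),s(42,231)),("scene",(0,0,28),s(94,200))]
clip=[(n,np.array(m)/1e3,u) for n,m,u in clip]
show("clip",clip,[.56,-.22,-.3])
card=[("top",(0,0,170),tc(375,347)),("top",(150,0,170),tc(442,55)),
("scene",(0,0,170),sc(492,12)),("scene",(150,0,170),sc(397,135)),
("scene",(120,30,28),sc(352,272)),("scene",(30,-30,28),sc(478,230))]
card=[(n,np.array(m)/1e3,u) for n,m,u in card]
show("card",card,[.5,.2,.1])
for n,uv in(("top",(152,250)),("top",(315,135))): print(ray(n,uv,.1))
E
```

```text
clip top [ 0.6224 -0.2379] -21.159549512219197 
 [[0.7, -1.6], [-0.5, 1.6], [-0.1, 1.5], [-0.0, -1.7]]
clip scene [ 0.6215 -0.2383] -17.447394959731703 
 [[1.2, -2.1], [0.3, -1.4], [-1.0, 2.3], [-0.3, 0.8]]
clip all [ 0.6224 -0.238 ] -20.44122697874944 
 [[0.5, -1.7], [-0.3, 1.8], [0.2, 1.5], [-0.0, -1.7], [1.5, -1.3], [1.2, -1.0], [-1.7, 2.0], [-0.4, 1.0]]
card top [0.5431 0.2172] -10.50304695178278 
 [[-0.1, 0.5], [0.1, -0.5]]
card scene [0.5451 0.2213] -12.907405236704301 
 [[1.2, -0.1], [-1.1, -0.0], [20.4, 3.0], [-15.5, -13.9]]
card all [0.5437 0.2186] -11.324358732331563 
 [[-0.7, 0.3], [0.4, -0.6], [0.3, -0.6], [-0.5, -0.0], [20.8, 2.6], [-16.1, -14.1]]
[0.5071 0.4371 0.1   ]
[0.8273 0.0137 0.1   ]
```

```bash
python3 - <<'E'
from h import *
np.set_printoptions(precision=4,suppress=True)
A=lambda X,Y,x0,y0,k:np.array([(X+.5)/k-.5+x0,(Y+.5)/k-.5+y0])
sc=lambda X,Y:A(X-320,Y,370,170,4);tc=lambda X,Y:A(X-330,Y,220,170,5)
card=[("top",(0,0,170),tc(375,347)),("top",(150,0,170),tc(442,55)),
("scene",(0,0,170),sc(492,12)),("scene",(150,0,170),sc(397,135)),
("scene",(135,-30,28),sc(352,272)),("scene",(45,30,28),sc(478,230)),
("top",(135,-30,28),tc(535,125)),("top",(45,-30,28),tc(502,272))]
x,r=fit([(n,np.array(m)/1e3,u) for n,m,u in card],[.54,.22,-.2]);print(x[:2],np.degrees(x[2]),r.round(1).tolist())
a=cv2.imread("pics/top0.png").astype(int)
b,g,rr=a[...,0],a[...,1],a[...,2]
m=(rr>150*.6)&(rr-b>70);m[:, :220]=0;m[:,270:]=0
m&=(g>95)
v,u=np.nonzero(m);print(len(u),u.min(),u.max(),v.min(),v.max())
l=cv2.fitLine(np.c_[u,v].astype(np.float32),cv2.DIST_HUBER,0,.01,.01).ravel()
at=lambda V:(l[2]+(V-l[3])*l[0]/l[1],V)
p,q=ray("top",at(v.max()+.5),.17),ray("top",at(v.min()-.5),.17);print(p,q,np.hypot(*(q-p)[:2]),np.degrees(np.arctan2(*(q-p)[1::-1])))
# clip line
m=((b-rr)>30);m[:190]=0;m[240:]=0;m[:,:380]=0;m[:,:]&=True;m[:,415:]=0
v,u=np.nonzero(m)
X=np.array([ray("top",(c,d),.03)[:2] for c,d in zip(u,v)])
th=np.radians(-20);e=np.array([np.cos(th),np.sin(th)]);k=X@e;print("clip extent",k.min(),k.max(),len(u));print(X[k.argmin()],X[k.argmax()])
E
```

```text
[0.5447 0.2175] -10.262814544707776 [[-0.2, -0.1], [-0.2, -1.2], [-0.2, -0.5], [-0.1, 0.5], [-1.3, -1.8], [0.6, -3.2], [-0.1, -0.9], [-0.4, 0.8]]
85 228 242 181 238
[0.5456 0.2187 0.17  ] [0.6895 0.1905 0.17  ] 0.14663884202226152 -11.078048420480197
clip extent 0.6138324306388165 0.7140833525423458 166
[ 0.5639 -0.2454] [ 0.6691 -0.2496]
```

```bash
cat >> h.py <<'E'
from scipy.spatial.transform import Rotation as Ro
from plant import readout
def go(target,yaw,frm=None):
    s=readout.get_state();rp=s["tool_rot"];R=Ro.from_euler("xyz",rp,degrees=True)
    G=Ro.from_euler("xyz",[180,0,yaw],degrees=True)
    p=s["position"] if frm is None else np.array(frm)
    d=G.inv().apply(np.array(target)-p)
    print("t",s["t"],"pos",p.round(4),"rot",rp.round(2),"turn",(R.inv()*G).as_rotvec().round(4),"shift after turn",d.round(4),"gap",s["finger_gap"],"gf",s["grasp_force"],"F",s["contact_force"].round(1))
E
python3 -c "
from h import *
go((.584,-.224,.242),159.5,(.28,.559,.242))"
```

```text
t 0.1 pos [0.28  0.559 0.242] rot [-1.7990e+02 -1.0000e-02  1.5343e+02] turn [-0.0018 -0.0004 -0.106 ] shift after turn [-0.559 -0.627 -0.   ] gap 0.0873393770487301 gf 0.0 F [-0.6  0.3  0.3]
```

Request:
move_arm([
  [0,0,0,0,0,-0.106,100],
  [-0.0233,-0.0261,0,0,0,0,100],
  [-0.0233,-0.0261,0,0,0,0,100],
  [-0.0233,-0.0261,0,0,0,0,100],
  [-0.0233,-0.0261,0,0,0,0,100],
  [-0.0233,-0.0261,0,0,0,0,100],
  [-0.0233,-0.0261,0,0,0,0,100],
  [-0.0233,-0.0261,0,0,0,0,100],
  [-0.0233,-0.0261,0,0,0,0,100],
  [-0.0233,-0.0261,0,0,0,0,100],
  [-0.0233,-0.0261,0,0,0,0,100],
  [-0.0233,-0.0261,0,0,0,0,100],
], squeeze=25)

```text
t: 1.1
position: [0.4191, 0.1986, 0.2413]
tool_rot: [-180.0, -0.0, 159.5]
contact_force: [0.8, 0.1, 0.2]
finger_gap: 0.087
grasp_force: 0.0
```

Request:
move_arm([
  [-0.0233,-0.0261,0,0,0,0,100],
  [-0.0233,-0.0261,0,0,0,0,100],
  [-0.0233,-0.0261,0,0,0,0,100],
  [-0.0233,-0.0261,0,0,0,0,100],
  [-0.0233,-0.0261,0,0,0,0,100],
  [-0.0233,-0.0261,0,0,0,0,100],
  [-0.0233,-0.0261,0,0,0,0,100],
  [-0.0233,-0.0261,0,0,0,0,100],
  [-0.0233,-0.0261,0,0,0,0,100],
  [-0.0233,-0.0261,0,0,0,0,100],
  [-0.0233,-0.0261,0,0,0,0,100],
  [-0.0233,-0.0261,0,0,0,0,100],
])

```text
t: 2.1
position: [0.5714, -0.1926, 0.2409]
tool_rot: [180.0, -0.1, 159.5]
contact_force: [-0.1, 0.4, 0.8]
finger_gap: 0.0871
grasp_force: 0.0
```

Request:
move_arm([
  [-0.0233,-0.0261,0,0,0,0,100],
  [0,0,0.03,0,0,0,100],
  [0,0,0.04,0,0,0,100],
  [0,0,0.04,0,0,0,100],
  [0,0,0.01,0,0,0,100],
  [0,0,0,0,0,0,100],
  [0,0,0,0,0,0,100],
  [0,0,0,0,0,0,100],
])

```text
t: 2.77
position: [0.5858, -0.2243, 0.1246]
tool_rot: [-180.0, 0.2, 159.5]
contact_force: [-0.5, 0.2, 0.0]
finger_gap: 0.087
grasp_force: 0.0
```

```bash
python3 -c "
from h import *
go((.584,-.224,.024),159.5)
a=viewer.grab_frame('top')[170:270,340:440];b=viewer.grab_frame('scene')[110:230,220:320]
f=lambda i,k:cv2.convertScaleAbs(cv2.resize(i,None,fx=k,fy=k,interpolation=cv2.INTER_CUBIC),alpha=2)
B=f(b,4);A=f(a,4);A=cv2.copyMakeBorder(A,0,80,0,0,cv2.BORDER_CONSTANT)
cv2.imwrite('pics/g1.png',np.hstack([A,B]))"
```

```text
t 2.7667 pos [ 0.5858 -0.2243  0.1246] rot [-179.96    0.25  159.52] turn [-0.0006  0.0043  0.0004] shift after turn [ 0.0018 -0.0003  0.1006] gap 0.08701606908511979 gf 0.0 F [-0.5  0.2  0. ]
```

View pics/g1.png

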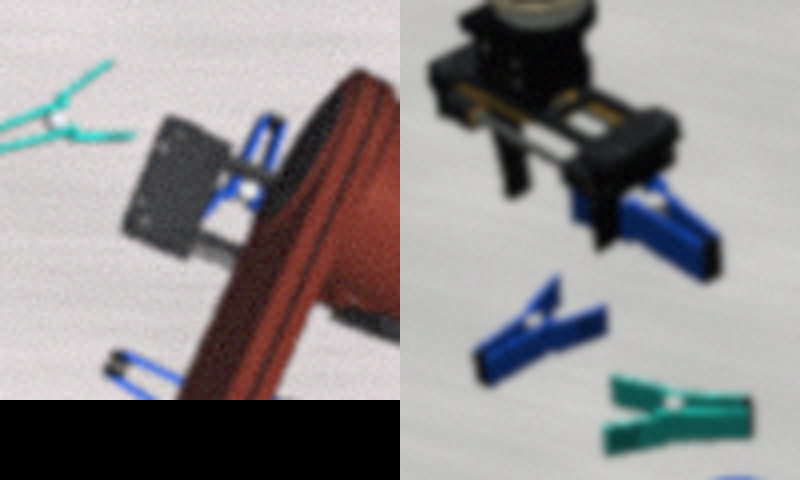

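The gripper hovers over the smaller clip. In the scene crop its fingers (at about (510,180) and (605,235)) are still about 0.1 m up. Now I'll go down and close.

Request:
move_arm([
  [0,0,0.03,0,0,0,100],
  [0,0,0.03,0,0,0,100],
  [0,0,0.02,0,0,0,100],
  [0,0,0.01,0,0,0,100],
  [0,0,0.008,0,0,0,100],
  [0,0,0,0,0,0,100],
  [0,0,0,0,0,0,100],
  [0,0,0,0,0,0,100],
])

```text
t: 3.53
position: [0.5854, -0.2243, 0.0256]
tool_rot: [-180.0, 0.2, 159.5]
contact_force: [-0.1, 0.2, 1.1]
finger_gap: 0.0873
grasp_force: 0.0
```

```bash
python3 -c "
from h import *
go((.584,-.224,.024),159.5)
b=viewer.grab_frame('scene')[130:230,210:310]
a=viewer.grab_frame('top')[180:250,365:435]
f=lambda i,k:cv2.convertScaleAbs(cv2.resize(i,None,fx=k,fy=k,interpolation=cv2.INTER_CUBIC),alpha=2)
cv2.imwrite('pics/g2.png',np.hstack([f(b,4),cv2.resize(f(a,5),(400,400))]))"
```

```text
t 3.5333 pos [ 0.5854 -0.2243  0.0256] rot [-179.97    0.18  159.51] turn [-0.0004  0.0032  0.0001] shift after turn [ 0.0015 -0.0002  0.0016] gap 0.08730962213887292 gf 0.0 F [-0.1  0.2  1.1]
```

View pics/g2.png

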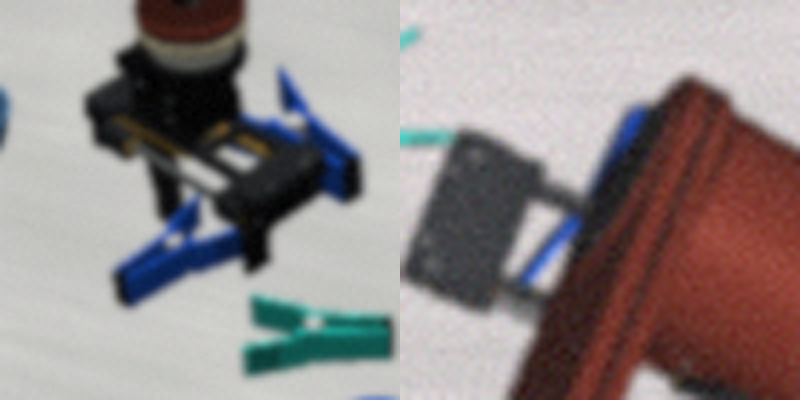

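The fingers straddle the handles: the left finger is at about (168,195) and the right at (257,245), with the jaws at (125,290) pointing forward. Closing now.

Request:
move_arm([
  [0,0,0,0,0,0,0],
  [0,0,0,0,0,0,0],
  [0,0,0,0,0,0,0],
  [0,0,0,0,0,0,0],
  [0,0,0,0,0,0,0],
  [0,0,0,0,0,0,0],
  [0,0,0,0,0,0,0],
  [0,0,0,0,0,0,0],
  [0,0,0,0,0,0,0],
  [0,0,0,0,0,0,0],
], squeeze=25)

```text
t: 4.47
position: [0.584, -0.2237, 0.0235]
tool_rot: [-180.0, 0.0, 159.5]
contact_force: [-0.7, -0.1, 0.8]
finger_gap: 0.0283
grasp_force: 7.5
```

The gap is 28 mm, so the handles are at their stop. Lifting.

Request:
move_arm([
  [0,0,0,0,0,0,0],
  [0,0,-0.01,0,0,0,0],
  [0,0,-0.015,0,0,0,0],
  [0,0,-0.02,0,0,0,0],
  [0,0,-0.02,0,0,0,0],
  [0,0,-0.015,0,0,0,0],
  [0,0,0,0,0,0,0],
  [0,0,0,0,0,0,0],
  [0,0,0,0,0,0,0],
  [0,0,0,0,0,0,0],
])

```text
t: 5.3
position: [0.583, -0.223, 0.1019]
tool_rot: [180.0, -0.2, 159.5]
contact_force: [-0.1, -0.5, -0.6]
finger_gap: 0.0268
grasp_force: 25.0
```

```bash
python3 -c "
from h import *
go((.384,.249,.104),169.2)
b=viewer.grab_frame('scene')[100:225,200:300]
a=viewer.grab_frame('top')[180:250,365:435]
f=lambda i,k:cv2.convertScaleAbs(cv2.resize(i,None,fx=k,fy=k,interpolation=cv2.INTER_CUBIC),alpha=2)
cv2.imwrite('pics/g3.png',np.hstack([f(b,4),cv2.resize(f(a,5),(400,500))]))"
```

```text
t 5.3 pos [ 0.583  -0.223   0.1019] rot [ 1.7998e+02 -1.5000e-01  1.5950e+02] turn [ 0.0006 -0.0026 -0.1693] shift after turn [ 0.2839  0.4264 -0.0021] gap 0.02681207912148619 gf 24.99940223579756 F [-0.1 -0.5 -0.6]
```

View pics/g3.png

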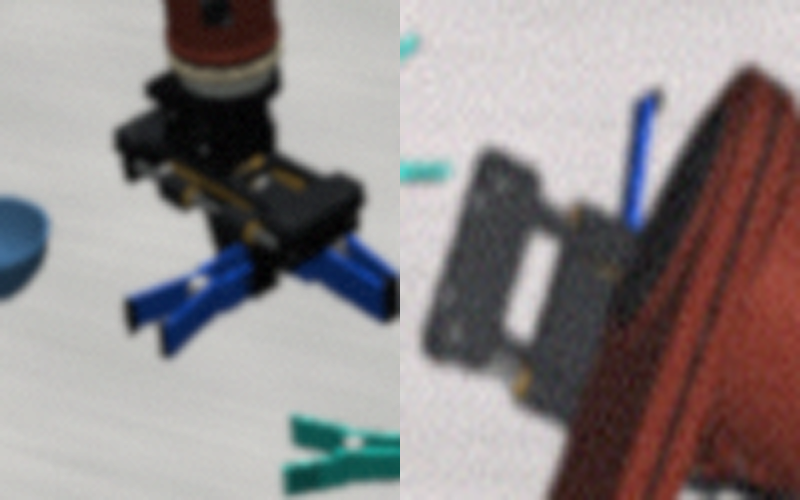

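The clip is lifted with its jaws open. In the left crop the tips are at about (130,315) and (166,340).

```bash
python3 -c "
from h import *
A=lambda X,Y:((X+.5)/4-.5+200,(Y+.5)/4-.5+100)
z=.102-.009
l,r=ray('scene',A(130,315),z),ray('scene',A(166,340),z)
m=(l+r)/2;print(l,r,m,np.linalg.norm(l-r))
d=m-np.array([.583,-.223,z]);e=np.radians(-20.5);print('fwd',d[0]*np.cos(e)+d[1]*np.sin(e),'left',-d[0]*np.sin(e)+d[1]*np.cos(e))
u=l-r;print('perp yaw',np.degrees(np.arctan2(u[1],u[0])),)
go((.384,.249,.104),169.2)
"
```

```text
[ 0.66130851 -0.27836508  0.093     ] [ 0.6772153 -0.2401135  0.093    ] [ 0.6692619  -0.25923929  0.093     ] 0.04142715672987594
fwd 0.09349039059804222 left -0.0037347790359732423
perp yaw -112.5798206021706
t 5.4 pos [ 0.5831 -0.2231  0.102 ] rot [ 1.7998e+02 -1.5000e-01  1.5950e+02] turn [ 0.0006 -0.0025 -0.1693] shift after turn [ 0.284   0.4265 -0.002 ] gap 0.027071656868620567 gf 24.99929141292796 F [-0.2  1.  -0.8]
```

Request:
move_arm([
  [0,0,0,0,0,-0.085,0],
  [0,0,0,0,0,-0.084,0],
  [0.0158,0.0237,0,0,0,0,0],
  [0.0158,0.0237,0,0,0,0,0],
  [0.0158,0.0237,0,0,0,0,0],
  [0.0158,0.0237,0,0,0,0,0],
  [0.0158,0.0237,0,0,0,0,0],
  [0.0158,0.0237,0,0,0,0,0],
  [0.0158,0.0237,0,0,0,0,0],
  [0.0158,0.0237,0,0,0,0,0],
  [0.0158,0.0237,0,0,0,0,0],
])

```text
t: 6.32
position: [0.4832, 0.0138, 0.1028]
tool_rot: [-180.0, -0.1, 169.2]
contact_force: [0.3, -0.6, -1.1]
finger_gap: 0.0269
grasp_force: 25.0
```

Request:
move_arm([
  [0.0158,0.0237,0,0,0,0,0],
  [0.0158,0.0237,0,0,0,0,0],
  [0.0158,0.0237,0,0,0,0,0],
  [0.0158,0.0237,0,0,0,0,0],
  [0.0158,0.0237,0,0,0,0,0],
  [0.0158,0.0237,0,0,0,0,0],
  [0.0158,0.0237,0,0,0,0,0],
  [0.0158,0.0237,0,0,0,0,0],
  [0.0158,0.0237,0,0,0,0,0],
  [0,0,0,0,0,0,0],
  [0,0,0,0,0,0,0],
  [0,0,0,0,0,0,0],
])

```text
t: 7.32
position: [0.3845, 0.2485, 0.1031]
tool_rot: [-180.0, -0.0, 169.2]
contact_force: [-0.2, 0.5, -1.0]
finger_gap: 0.0269
grasp_force: 25.0
```

```bash
python3 -c "
from h import *
go((.475,.2315,.104),169.2)
b=viewer.grab_frame('scene')[110:260,355:455]
a=viewer.grab_frame('top')[170:300,195:275]
f=lambda i,k:cv2.convertScaleAbs(cv2.resize(i,None,fx=k,fy=k,interpolation=cv2.INTER_CUBIC),alpha=2)
A=f(a,4.6);B=f(b,4);h=598
A=cv2.copyMakeBorder(A,0,600-A.shape[0],0,0,cv2.BORDER_CONSTANT);print(A.shape,B.shape)
cv2.imwrite('pics/g4.png',np.hstack([B,A]))"
```

```text
t 7.3167 pos [0.3845 0.2485 0.1031] rot [-1.7995e+02 -3.0000e-02  1.6923e+02] turn [-0.0009 -0.0006  0.0006] shift after turn [-0.0921  0.0003 -0.0009] gap 0.026897111624612807 gf 24.999203074401066 F [-0.2  0.5 -1. ]
(600, 368, 3) (600, 400, 3)
```

View pics/g4.png

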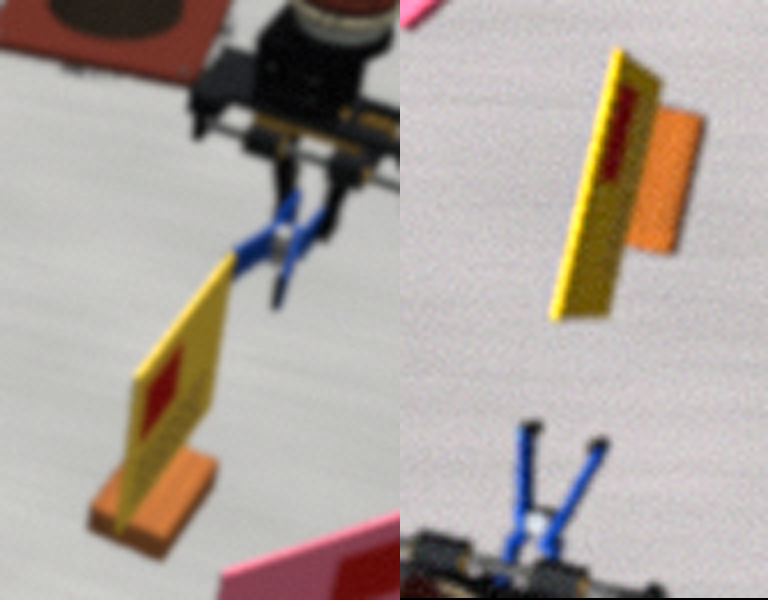

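The top crop (right) shows the open tips at about (531,426) and (599,442) and the pin at (538,522), with the card edge's top corner at (556,320). Nothing is touching. I'll work out the mouth position relative to the card.

```bash
python3 -c "
from h import *
k=4.6
A=lambda X,Y:((X-400+.5)/k-.5+195,(Y+.5)/k-.5+170)
z=.103-.009+.015
l,r,p=[ray('top',A(*q),z) for q in((531,426),(599,442),(538,522))]
m=(l+r)/2
yc=np.radians(-10.8);C=np.array([[np.cos(yc),np.sin(yc)],[-np.sin(yc),np.cos(yc)]]);E=np.array([.5452,.2182])
for n,q in(('l',l),('r',r),('m',m),('p',p)):print(n,q,C@(q[:2]-E))
d=m-p;print('yaw pin->mouth',np.degrees(np.arctan2(d[1],d[0])),np.linalg.norm(d));u=l-r;print(np.degrees(np.arctan2(u[1],u[0]))-90,np.linalg.norm(u))
ed=ray('top',A(556,320),.17);fa=ray('top',A(617,48),.17);print(ed,fa,C@(ed[:2]-E),C@(fa[:2]-E))
"
```

```text
l [0.48246287 0.24280873 0.109     ] [-0.0662371   0.01241707]
r [0.47474967 0.2038035  0.109     ] [-0.06650483 -0.02734257]
m [0.47860627 0.22330611 0.109     ] [-0.06637096 -0.00746275]
p [0.42863826 0.23678277 0.109     ] [-0.11797918 -0.00358788]
yaw pin->mouth -15.093853691804306 0.05175347668344781
-11.18580660299591 0.039760545295960674
[0.54399712 0.21713085 0.17      ] [0.69063844 0.19061004 0.17      ] [-0.00098124 -0.00127561] [0.14803217 0.00015118]
```

The mouth sits about 6–7 mm to the card's −y side and is turned about 3° clockwise. I'll correct that, go in part way, and look again.

Request:
move_arm([
  [0,0.002,0,0,0,-0.022,0],
  [0,0,0,0,0,-0.022,0],
  [-0.01,-0.0004,0,0,0,0,0],
  [-0.01,-0.0004,0,0,0,0,0],
  [-0.01,-0.0004,0,0,0,0,0],
  [-0.01,-0.0004,0,0,0,0,0],
  [-0.01,-0.0004,0,0,0,0,0],
  [0,0,0,0,0,0,0],
  [0,0,0,0,0,0,0],
  [0,0,0,0,0,0,0],
])

```text
t: 8.25
position: [0.434, 0.2414, 0.1032]
tool_rot: [-180.0, -0.1, 171.7]
contact_force: [0.4, 0.3, -1.0]
finger_gap: 0.0271
grasp_force: 25.0
```

```bash
python3 -c "
from h import *
go((.475,.2315,.104),171.7)
a=viewer.grab_frame('top')[170:290,200:280]
f=lambda i,k:cv2.convertScaleAbs(cv2.resize(i,None,fx=k,fy=k,interpolation=cv2.INTER_CUBIC),alpha=2)
cv2.imwrite('pics/g5.png',f(a,5))"
```

```text
t 8.25 pos [0.434  0.2414 0.1032] rot [-1.7998e+02 -6.0000e-02  1.7169e+02] turn [-0.0004 -0.001  -0.0002] shift after turn [-0.042  -0.0039 -0.0008] gap 0.027097329641091496 gf 24.999350485608147 F [ 0.4  0.3 -1. ]
```

View pics/g5.png

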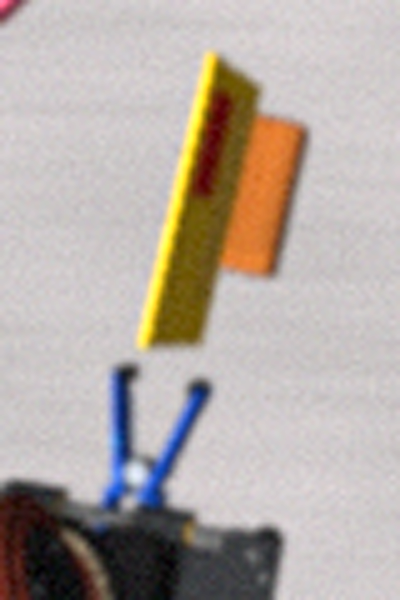

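The tips are at (124,370) and (200,385), so their middle is (162,378). At clip height the card plane extends to about (161,378), so the mouth is centred and about 17 mm short of the edge. Advancing 42 mm.

Request:
move_arm([
  [-0.007,-0.0003,0,0,0,0,0],
  [-0.007,-0.0003,0,0,0,0,0],
  [-0.007,-0.0003,0,0,0,0,0],
  [-0.007,-0.0003,0,0,0,0,0],
  [-0.007,-0.0003,0,0,0,0,0],
  [-0.007,-0.0003,0,0,0,0,0],
  [0,0,0,0,0,0,0],
  [0,0,0,0,0,0,0],
  [0,0,0,0,0,0,0],
  [0,0,0,0,0,0,0],
])

```text
t: 9.13
position: [0.4752, 0.2337, 0.1034]
tool_rot: [-180.0, -0.0, 171.7]
contact_force: [-0.1, -0.8, -0.9]
finger_gap: 0.0272
grasp_force: 25.0
```

```bash
python3 -c "
from h import *
go((.475,.2315,.104),171.7)
a=viewer.grab_frame('top')[170:290,200:280];b=viewer.grab_frame('scene')[130:250,365:445]
f=lambda i,k:cv2.convertScaleAbs(cv2.resize(i,None,fx=k,fy=k,interpolation=cv2.INTER_CUBIC),alpha=2)
cv2.imwrite('pics/g6.png',np.hstack([f(a,5),f(b,5)]))"
```

```text
t 9.1333 pos [0.4752 0.2337 0.1034] rot [-1.7999e+02 -3.0000e-02  1.7171e+02] turn [-0.0002 -0.0005  0.0002] shift after turn [-0.0001 -0.0022 -0.0006] gap 0.02724580827451394 gf 24.999359641162755 F [-0.1 -0.8 -0.9]
```

View pics/g6.png

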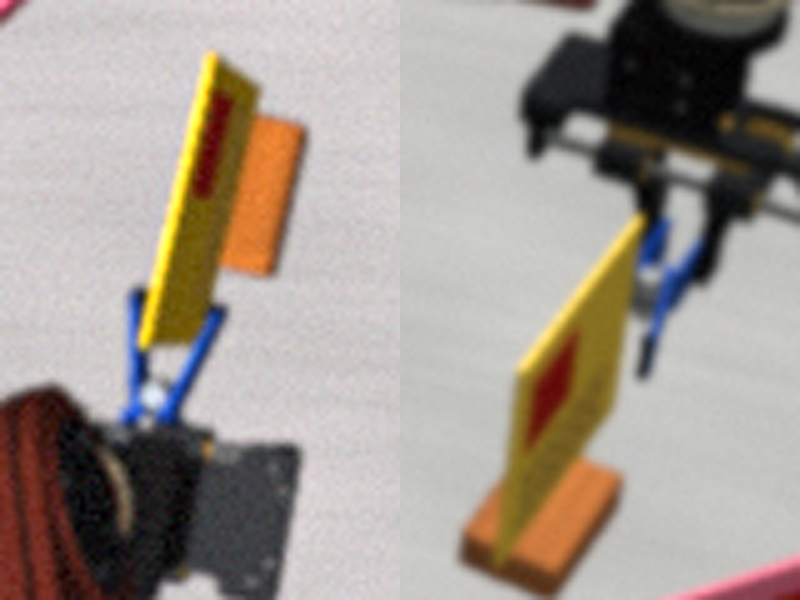

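The jaws straddle the card: the tips are at (138,293) and (217,309), with the card plane midway between them. The mouth is about 23 mm past the edge, the card has not moved and there is no contact force. Handing in.

```bash
python3 -c "
from plant import workorder
print(workorder.finish_job())"
```

```text
the job is handed in; nothing more can be done
None
```

I handed the job in with the clip in the air, squeezed fully open (handles at their stop) and level, jaws either side of the card's free edge and about 23 mm past it; my last picture and readings showed no contact and the card unmoved, but no verdict came back.

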